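Cock the red beam shutter on the optics bench

ROBOT

A 7-joint arm with a two-finger parallel gripper is mounted at the origin on the work surface. World frame = base frame: x ahead of the robot, y to its left, z up, the work surface at z = 0. Lengths are in mm, angles in rad, forces in N, time in s.
With the tool pointing down it reaches from about 400 to 875 mm from the base axis. Payload 19.3 kg.
Tool frame: the origin (TCP) lies at the very end of the fingers, on their centre line; the grasp point (between the pads) lies 19 mm behind it (grip_point_offset is the z of the grasp point in the tool frame, in mm); z points along the fingers, x is the direction in which the jaws open and shut, and the axes are right-handed (so a half turn about z gives the same grasp; the last joint's range is limited). The gripper opens to 85 mm and grips with 20 to 120 N. Pads are 22 mm wide; open, the fingers measure 114 mm over their backs; the gripper's body (76 mm by 85 mm) begins 54 mm behind the grasp point. The pads swing forward as they close: fully open they stand 13 mm farther back than shut.
Start: joints at [-1.403, 0.521, -0.036, 1.599, 0.021, 1.021, -0.113], TCP at [147.248, 607.398, 231.291] pointing down, gripper open.
Joint ranges: [-2.91, 2.91], [-0.3, 2.13], [-1.5, 1.42], [0.17, 2.43], [-1.26, 4.41], [0.16, 1.93], [-2.52, 2.52]. Speed limits (rad/s): [1.89, 1.89, 2.39, 2.39, 3.01, 3.01, 3.01].

INTERFACE

Orientations are given as a 3x3 rotation matrix whose columns are the frame's x, y, z axes.
In Python, from workcell import movep, movel, goto_joints, open_gripper, clamp, wait, inverse_kinematics, read_state, camera, PlanningError, finish_job, grip_point_offset gives the robot as it stands. Calls block until the motion is done:
- movep(position, orientation): joint-space move of the TCP to a pose.
- movel(position, frame=None, max_speed=150, guard=None): straight line of the TCP; frame=None keeps the orientation; max_speed is the mean speed in mm/s. With guard (N) it stops when the force on the tool has changed by that much, and returns True; else False.
- goto_joints(angles): joint-space move.
- open_gripper() and clamp(): open the fingers fully, or close them until they stop; the grip force is fixed at half the most.
- wait(seconds).
- inverse_kinematics(position, orientation): joint angles nearest the present ones, or None.
- read_state(): the state.
- camera(name): name is "scene" or "top" or "wrist"; returns a dict with "image" (400x640x3 uint8, blue, green, red), "range_z" (400x640 float32, mm along the optical axis (not along the pixel's ray), 0 where there is no reading), "fx", "fy", "cx", "cy" (pixels), "cam_to_world" (4x4, takes a point from camera to world coordinates). Camera axes: x right, y up, looking along -z (the intrinsics and any distortion apply to the point x, -y, -z); pixel columns grow to the right and rows downward; lengths in mm; the calibration is good to about 2 mm. A picture is of the moment at which its call begins.
A pose or a line that the arm cannot do raises PlanningError and nothing moves.
- finish_job(): hands the job in, once; it reports no verdict.
The state is a dict: "time": time; "qpos": joint angles; "qvel": joint speeds; "joint_efforts": joint torques, N m; "eef_pos": TCP position; "tool_rot": TCP orientation; "ft_force": force on the tool from outside, world axes, zero at the start; "torque": the same for the moment, N m; "finger_gap": finger opening in mm.
Only numpy, scipy, OpenCV 4.12 (cv2) and the standard library are available. Lean on these libraries where they do the work, as an engineer would, in place of code of your own. Each camera call takes 0.05 s, during which the arm holds its last target. There are 200 camera calls.

TASK

Cock the spring-return beam shutter that has the red knob: grip the raised knob, swing its arm against the spring until it is past the orange keeper block, and while holding it there push the knob fully down so that its pin locks behind the keeper; then let go. Leave the look-alike shutter with the blue knob and the small standing objective lens alone.

Things in the scene. Friction and masses are not known exactly. Their poses are not given: they have to be found in the camera images.
- red_arm (a joint): Black swing arm (20 mm wide, top 63 mm up) under the red knob, on an upright post; rad. 0 = resting on its stop, + anticlockwise from above, hard stop 1.15. Spring drives it back: 2 N at the knob at 0, 6 N at 1.0. With the knob up the pin clears the orange keeper block (34 x 18 mm, top 46 mm up); past 0.83 it is beyond it: push down at 0.9 to 1.05. Let go, it rests at 0.80, pin on the block.
- red_knob (a point): Centre of the red round plunger knob, 26 mm wide, 30 mm tall, on the arm's free end: 114 mm above the bench when up (start), 94 mm fully down; 3 N pushes it and it stays as left. It spins freely, so a grip need not turn. Axes: z up, x level along the arm from knob to post axis, 120 mm away. Under the raised knob 36 mm of 10 mm stem. Beyond the post a lamp tube stands 180 mm high.
- blue_arm (a joint): The same arm of the look-alike shutter with the blue knob, rad, 0 = at rest. Leave alone.
- objective_mid (a point): Half-way up a loose chrome objective lens with a blue ring, 29 mm wide, 50 mm tall, standing on the bench between the two shutters; z is its axis, up. Leave standing.
Not all that is in view belongs to the job. Of the things that look like the part that bears objective_mid, the middle-sized one is meant.

How it is judged (in metres and radians):
On the way:
1. the red arm is wound past the keeper with its knob still up (value of joint red_arm above 0.82 rad and height (world z) of red_knob above 0.108 m), for 0.05 s.
At the end, for the whole second after the job is handed in: The red arm stays wound at 0.8 rad (0.7 to 0.9), at rest against the keeper, with its knob down (centre lower than 102 mm); the blue arm is at rest on its stop (under 0.1 rad) and the objective stands upright (within 0.2 rad) (value of joint red_arm between 0.7 and 0.9 rad and height (world z) of red_knob below 0.102 m and velocity of joint red_arm between -0.05 and 0.05 rad/s and value of joint blue_arm below 0.1 rad and angle between objective_mid's own z axis and vertical below 0.2 rad); the robot touches nothing.
It fails at once if the blue shutter is swung more than 0.2 rad (value of joint blue_arm above 0.2 rad).
It fails at once if the objective is knocked over or shoved more than 30 mm (distance of objective_mid from where it was at the start of the episode above 0.03 m or angle between objective_mid's own z axis and vertical above 0.5 rad).
It also fails if it takes over 35 s, if anything falls off the work surface, if the arm or the gripper's body presses on something with over 40 N, if the wrist force passes 120 N, or if a joint passes its speed limit or range.

## Working session

There is one attempt and no reset: what is moved stays moved. The work goes in short steps, each a Python script; the robot and the scene stay as the last script left them, time stands still between calls to the robot, and variables do not carry over. Pictures are saved under pics/ and viewed, about 8 in all and at most 12, crops included, and the job is handed in when it is done.

```bash
mkdir -p pics; ls
cat > h.py <<'E'
import numpy as np, cv2
from workcell import *
def snap(n,tag):
    c=camera(n); cv2.imwrite(f'pics/{tag}.png',c['image']); np.savez(f'{tag}.npz',**c); return c
def p3(c,u,v,z=None):
    z=c['range_z'][int(v),int(u)] if z is None else z
    p=np.array([(u-c['cx'])/c['fx']*z,-(v-c['cy'])/c['fy']*z,-z,1]); return (c['cam_to_world']@p)[:3]
def cloud(c):
    v,u=np.mgrid[:400,:640]; z=c['range_z']
    P=np.stack([(u-c['cx'])/c['fx']*z,-(v-c['cy'])/c['fy']*z,-z,np.ones_like(z)],-1)@c['cam_to_world'].T
    return P[...,:3]
E
python3 - <<'E'
from h import *
for n in('scene','top'):
    c=snap(n,n+'0'); print([k for k in c], c['fx'],c['cam_to_world'].round(2).tolist())
E
```

```text
pics
['image', 'range_z', 'fx', 'fy', 'cx', 'cy', 'cam_to_world'] 420.1079812446864 [[-0.81, -0.48, 0.34, 778.86], [0.58, -0.66, 0.46, 350.87], [0.0, 0.58, 0.82, 714.09], [0.0, 0.0, 0.0, 1.0]]
['image', 'range_z', 'fx', 'fy', 'cx', 'cy', 'cam_to_world'] 439.5659433721856 [[-0.01, 0.99, -0.13, 401.84], [-1.0, -0.0, 0.04, 36.18], [0.04, 0.13, 0.99, 893.63], [0.0, 0.0, 0.0, 1.0]]
```

View pics/scene0.png

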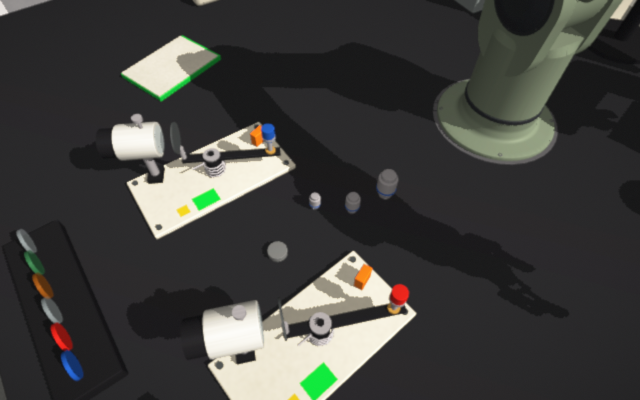

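View pics/top0.png

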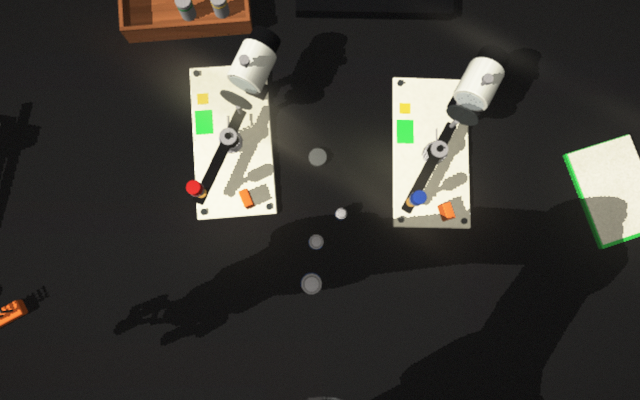

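The scene view shows the red shutter front (knob 399,295; keeper 363,276; post 320,325) and the blue one behind it (knob 268,132). In the top view the red knob is at (193,188), its post at (229,137) and its keeper at (247,198). Objective candidates in the top view are small (341,213), middle (316,242) and large (311,284), plus a flat disc at (318,157). The middle-sized one at (316,242) is the one meant. I'll measure now and confirm in an enlarged crop.

Run:
```python
from h import *
for n in('top0','scene0'):
    c=dict(np.load(n+'.npz')); P=cloud(c); im=c['image'].astype(int); b,g,r=im[...,0],im[...,1],im[...,2]
    ok=c['range_z']>0
    red=ok&(r>150)&(g<60)&(b<60); blu=ok&(b>100)&(r<70)&(g<110); org=ok&(r>150)&(g>60)&(g<140)&(b<70)
    for nm,m in(('red',red),('blue',blu),('org',org)):
        k,l,s,ce=cv2.connectedComponentsWithStats(m.astype(np.uint8))
        for i in range(1,k):
            if s[i,4]>25:
                q=P[l==i]; t=q[q[:,2]>np.percentile(q[:,2],95)-4]
                print(n,nm,ce[i].round(),s[i,4],'med',np.median(q,0).round(),'top',((t.max(0)+t.min(0))/2).round(1),'ext',np.ptp(t,0).round())
c=dict(np.load('top0.npz'));P=cloud(c)
for u,v in((229,137),(439,149),(341,213),(316,242),(311,284),(318,157),(252,66),(240,57),(247,198),(210,180),(219,160)): print(u,v,P[v,u].round())
# post top: points 70..200 high near post
s=dict(np.load('scene0.npz'))
t=cv2.resize(c['image'][30:300,170:370],None,fx=2,fy=2,interpolation=2); z=cv2.resize(s['image'][170:400,180:430],None,fx=1.6,fy=1.6,interpolation=2)
o=np.zeros((540,800,3),np.uint8);o[:540,:400]=t;o[:368,400:]=z;cv2.imwrite('pics/crop.png',o)
for u,v in((320,322),(245,315),(315,200),(352,202),(387,183)): print('scene',u,v,p3(s,u,v).round())
# height map around lamp/red board, 15 mm cells
for n in (c,s):
    Q=cloud(n)[n['range_z']>0]
    q=Q[(Q[:,2]>120)&(Q[:,1]>100)&(Q[:,1]<450)&(Q[:,0]>400)]; print('tall',q.min(0).round(),q.max(0).round()) if len(q) else 0
```

```text
top0 red [192. 186.] 104 med [540. 228. 129.] top [535.5 227.3 129.8] ext [23. 22.  5.]
top0 blue [414. 200.] 30 med [ 512. -162.  122.] top [ 509.4 -167.8  128.2] ext [4. 8. 5.]
top0 org [187.  19.] 733 med [909. 272.  49.] top [903.9 274.9  51.8] ext [ 68. 262.   7.]
top0 org [164.   8.] 395 med [942. 330.   8.] top [941.  326.9  10.1] ext [42. 56.  6.]
top0 org [197.   1.] 34 med [960. 262.   8.] top [957.9 259.    9.2] ext [10. 24.  4.]
top0 org [192. 190.] 36 med [531. 229. 129.] top [530.9 228.5 129.5] ext [11. 18.  4.]
top0 org [249. 200.] 27 med [526. 140.  46.] top [527.6 139.8  46.1] ext [31. 12.  5.]
top0 org [443. 212.] 58 med [ 503. -243.   34.] top [ 491.1 -252.5   46.5] ext [ 4. 13.  6.]
top0 org [ 10. 312.] 194 med [318. 589.  20.] top [314.3 588.   35.9] ext [44. 38. 35.]
scene0 red [400. 293.] 249 med [539. 226. 128.] top [537.8 225.  129. ] ext [24. 24.  5.]
scene0 red [ 58. 338.] 150 med [983. -31.  74.] top [983.8 -42.1  77.8] ext [ 6. 24.  5.]
scene0 blue [268. 131.] 171 med [ 521. -168.  127.] top [ 520.4 -172.7  128.7] ext [24. 23.  5.]
scene0 blue [ 71. 366.]
[... 157 characters left out ...]
. 74.]
scene0 org [363. 274.] 162 med [534. 145.  46.] top [531.2 145.4  46. ] ext [36. 24.  5.]
scene0 org [ 40. 288.] 58 med [ 984. -132.   73.] top [ 984.3 -138.5   77. ] ext [ 4. 13.  5.]
229 137 [643. 176.  71.]
439 149 [ 621. -229.   71.]
341 213 [501. -39.  39.]
316 242 [443.  11.  54.]
311 284 [365.  21.  70.]
318 157 [619.   4.  14.]
252 66 [748. 124. 154.]
240 57 [751. 142. 181.]
247 198 [529. 143.  48.]
210 180 [562. 212.  62.]
219 160 [601. 196.  62.]
scene 320 322 [648. 178.  71.]
scene 245 315 [743. 140. 173.]
scene 315 200 [505. -36.  33.]
scene 352 202 [454.  16.  44.]
scene 387 183 [377.  27.  58.]
tall [524. 100. 120.] [832. 238. 183.]
tall [526. 100. 120.] [835. 237. 182.]
```

View pics/crop.png

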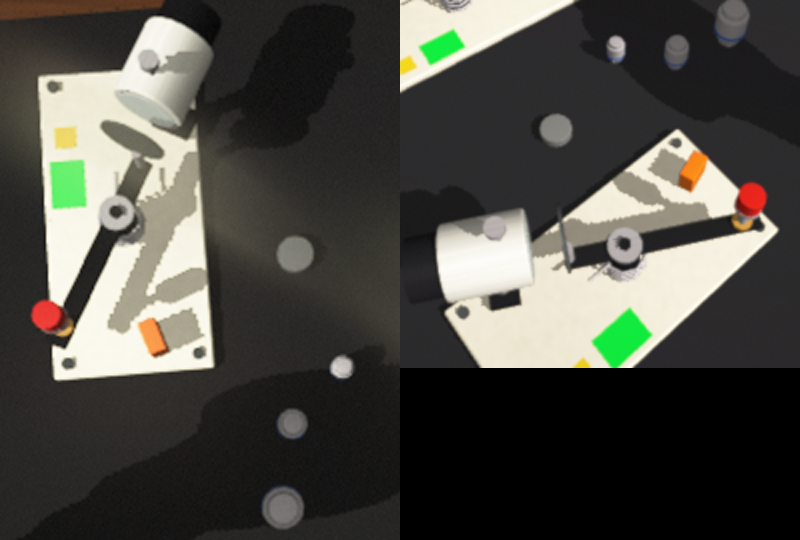

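The crop confirms it: three standing lenses sit between the shutters, and the middle one at about (448,13) mm, 50 mm tall, is clear of the knob's arc from (537,226) to (542,115). I'll refine the post centre, then approach.

Run:
```python
from h import *
for n in('top0','scene0'):
    c=dict(np.load(n+'.npz')); Q=cloud(c)[c['range_z']>0]
    for nm,xy,z0,z1 in(('post',(645,177),67,80),('knob',(537,226),124,134),('obj',(448,13),46,60)):
        q=Q[(np.hypot(*(Q[:,:2]-xy).T)<20)&(Q[:,2]>z0)&(Q[:,2]<z1)]
        print(n,nm,len(q),((q.min(0)+q.max(0))/2).round(1),q.mean(0).round(1),np.ptp(q,0).round())
s=read_state(); print(s['time'],s['tool_rot'].round(2).tolist(),s['finger_gap'])
for sg in(1,-1):
    R=np.array([[0,sg,0],[sg,0,0],[0,0,-1.]])
    for p in([537,226,240],[537,226,93],[525,177,93],[545,112,73],[545,112,240]):
        q=inverse_kinematics(p,R); print(sg,p,None if q is None else np.round(q,2))
```

```text
top0 post 147 [646.3 177.9  71.3] [645.8 178.7  69. ] [32. 32.  9.]
top0 knob 173 [536.6 226.1 128.6] [535.9 226.  129. ] [25. 24.  8.]
top0 obj 96 [444.5  10.5  50.5] [444.6  10.3  50. ] [21. 19.  8.]
scene0 post 205 [648.  176.7  70.3] [648.  176.4  68.6] [33. 34.  7.]
scene0 knob 237 [538.4 224.9 127.9] [538.9 225.1 128.5] [25. 25.  7.]
scene0 obj 87 [447.2   8.3  49.1] [446.9   8.7  49.5] [22. 22.  6.]
0.1 [[0.24, 0.97, -0.0], [0.97, -0.24, -0.0], [-0.0, 0.0, -1.0]] 85.49614999529798
1 [537, 226, 240] [-0.58  0.45  0.11  1.71 -0.05  0.99  1.12]
1 [537, 226, 93] [-0.52  0.63  0.02  1.82 -0.02  0.68  1.09]
1 [525, 177, 93] [-0.47  0.6   0.06  1.9  -0.05  0.64  1.19]
1 [545, 112, 73] [-0.33  0.64  0.03  1.9  -0.03  0.6   1.29]
1 [545, 112, 240] [-0.47  0.41  0.22  1.78 -0.11  0.96  1.36]
-1 [537, 226, 240] [-0.98  0.54  0.72  1.73 -0.41  1.02 -1.69]
-1 [537, 226, 93] [-0.89  0.72  0.58  1.84 -0.57  0.74 -1.57]
-1 [525, 177, 93] [-0.83  0.68  0.57  1.92 -0.56  0.7  -1.49]
-1 [545, 112, 73] [-0.7   0.72  0.56  1.92 -0.6   0.67 -1.33]
-1 [545, 112, 240] [-0.85  0.51  0.77  1.8  -0.42  1.   -1.48]
```

Run:
```python
from h import *
R=np.array([[0,1,0],[1,0,0],[0,0,-1.]])
movep([537.5,225.5,240],R)
print(movel([537.5,225.5,93],max_speed=120,guard=10))
clamp(); s=read_state(); print(s['time'],s['eef_pos'],s['finger_gap'],s['ft_force'].round(1))
snap('scene','scene1')
c=cv2.imread('pics/scene1.png')[150:400,200:520]; cv2.imwrite('pics/c1.png',cv2.resize(c,None,fx=2.4,fy=2.4))
```

```text
False
4.025 [537.6436953  225.84706971  93.13544768] 24.336691773033632 [0.3 2.6 2.5]
```

View pics/c1.png

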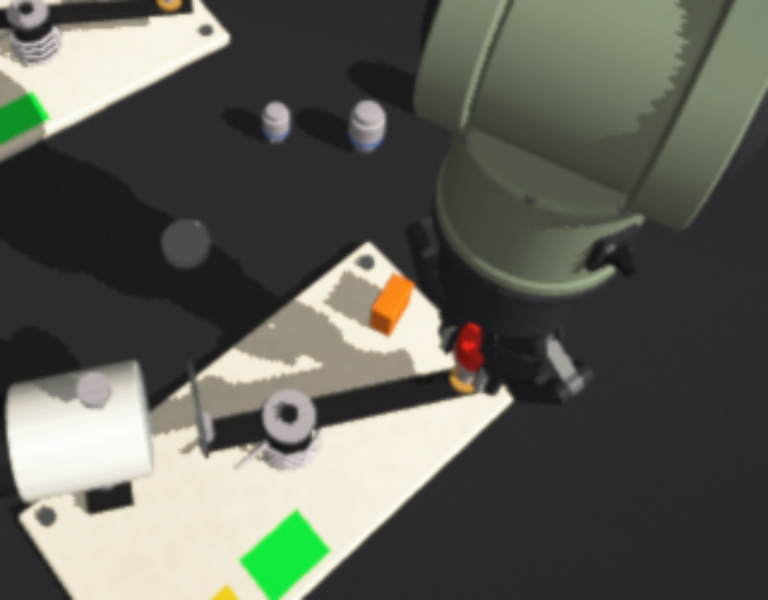

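The knob (470,345 in the crop) is between the pads, with the arm and lenses undisturbed. Now I'll swing along the arc, checking force at each step.

```bash
cat >> h.py <<'E'
post=np.array([647,177.3]); 
def xy(a):
    t=np.arctan2(48.2,-109.5)+a; return post+119.8*np.array([np.cos(t),np.sin(t)])
E
python3 - <<'E'
from h import *
for a in np.linspace(.1,1.0,10):
    h=movel([*xy(a),93],max_speed=60,guard=30); s=read_state()
    print(a.round(2),h,s['time'],s['eef_pos'].round(1),s['finger_gap'].round(1),s['ft_force'].round(1))
    if h: break
snap('scene','scene2')
c=cv2.imread('pics/scene2.png')[150:400,200:520]; cv2.imwrite('pics/c2.png',cv2.resize(c,None,fx=2.4,fy=2.4))
E
```

```text
Traceback (most recent call last):
AttributeError: 'float' object has no attribute 'round'
```

Run:
```python
from h import *
for a in np.linspace(.2,1.0,9):
    h=movel([*xy(a),93],max_speed=60,guard=30); s=read_state()
    print(round(a,2),h,s['time'],s['eef_pos'].round(1),round(s['finger_gap'],1),s['ft_force'].round(1))
    if h: break
snap('scene','scene2')
c=cv2.imread('pics/scene2.png')[150:400,200:520]; cv2.imwrite('pics/c2.png',cv2.resize(c,None,fx=2.4,fy=2.4))
```

```text
0.2 False 4.775 [530.3 203.1  93.1] 24.6 [ 4.8  1.8 -1. ]
0.3 False 5.125 [528.5 191.6  93.1] 24.8 [ 5.8  2.1 -2.9]
0.4 False 5.475 [527.7 179.9  93.1] 24.7 [ 6.   3.3 -1.9]
0.5 False 5.825 [528.2 168.1  93.1] 24.7 [ 6.5  4.8 -1.8]
0.6 False 6.175 [529.8 156.4  93.1] 24.4 [ 5.1  5.9 -1.6]
0.7 False 6.525 [532.5 145.   93.1] 24.7 [ 4.5  6.3 -0.4]
0.8 False 6.875 [536.3 133.8  93.1] 24.6 [ 3.6  6.7 -0.7]
0.9 False 7.225 [541.2 123.1  93. ] 24.1 [ 2.5  8.1 -0.2]
1.0 False 7.575 [547.2 112.9  93. ] 24.4 [1.4 7.7 0.3]
```

View pics/c2.png

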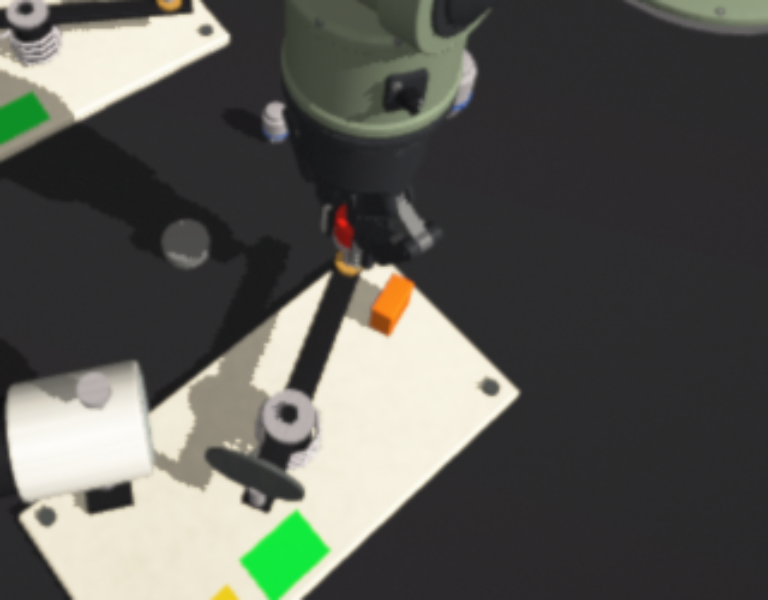

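The arm (345,270 to 300,390) is clearly past the orange keeper (392,305), with the knob still up and gripped. Next I'll push down.

Run:
```python
from h import *
wait(.1)
p=xy(.99)
for z in(88,83,78,75,73,71.5):
    h=movel([*p,z],max_speed=40,guard=20); s=read_state()
    print(z,h,s['time'],s['eef_pos'].round(1),s['ft_force'].round(1))
    if h: break
snap('scene','scene3')
c=cv2.imread('pics/scene3.png')[200:320,280:440]; cv2.imwrite('pics/c3.png',cv2.resize(c,None,fx=4.5,fy=4.5))
```

```text
88 False 8.0 [546.3 114.3  87.7] [ 2.4  8.7 -1.9]
83 False 8.275 [546.3 114.2  82.7] [ 2.9  8.8 -2.7]
78 False 8.55 [546.3 114.3  77.7] [ 1.5  8.3 -2.7]
75 False 8.8 [546.3 114.2  74.8] [ 1.5  9.  -3.1]
73 False 9.05 [546.5 114.   73.2] [-0.5  7.3  6.3]
71.5 False 9.3 [546.7 113.7  72.7] [-5.9  3.9 26. ]
```

View pics/c3.png

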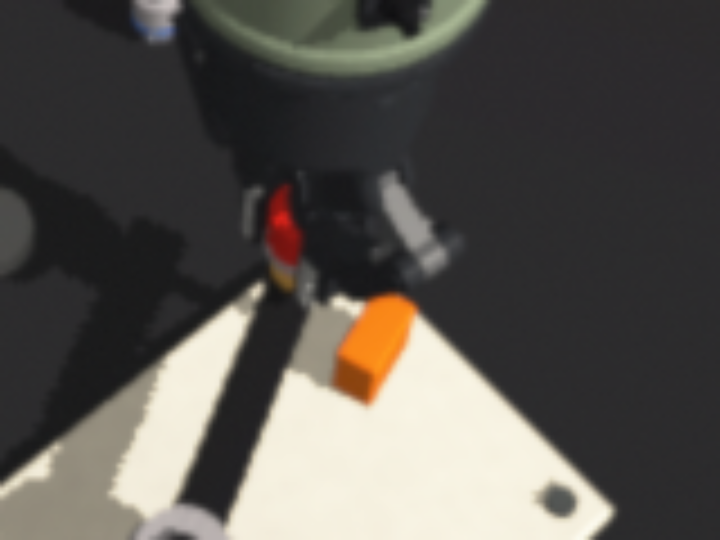

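The knob bottomed after 20 mm: the vertical force jumped to 26 N at TCP z 73. I'll ease off, carry the arm back gently onto the keeper, release and check.

Run:
```python
from h import *
movel([*xy(.98),73.3],max_speed=40)
for a in(.93,.88,.85,.82):
    h=movel([*xy(a),73.3],max_speed=40,guard=12); s=read_state()
    print(a,h,s['time'],s['eef_pos'].round(1),s['ft_force'].round(1))
    if h: break
open_gripper(); p=s['eef_pos']
print(movel([p[0],p[1],250],max_speed=100), read_state()['time'])
q=read_state()['qpos'].copy(); q[0]+=-0.8 ; goto_joints(q)
wait(.3); print(read_state()['time'],read_state()['eef_pos'])
for n in('top','scene'):
    c=snap(n,n+'4'); P=cloud(c); im=c['image'].astype(int); ok=c['range_z']>0
    m=ok&(im[...,2]>110)&(im[...,1]<60)&(im[...,0]<60)&(abs(P[...,0]-540)<60)&(abs(P[...,1]-150)<120)
    k=P[m]; k=k[k[:,2]>k[:,2].max()-6]; print(n,len(k),((k.min(0)+k.max(0))/2).round(1),'ztop',np.median(k[:,2]) if len(k) else 0)
    if len(k): d=k.mean(0)[:2]-post; print('angle',(np.arctan2(*d[::-1])-np.arctan2(48.2,-109.5))%6.283)
a=cv2.imread('pics/scene4.png')[110:400,150:450]; b=cv2.imread('pics/top4.png')[50:300,180:480]
o=np.zeros((500,800,3),np.uint8); a=cv2.resize(a,(400,387)); b=cv2.resize(b,(400,333)); o[:387,:400]=a;o[:333,400:]=b; cv2.imwrite('pics/c4.png',o)
```

```text
0.93 False 9.9 [542.6 120.5  73.3] [1.8 6.8 0.5]
0.88 False 10.2 [539.9 125.7  73.3] [ 2.5  7.3 -0.6]
0.85 False 10.45 [538.4 128.9  73.4] [3.1 7.6 0.7]
0.82 False 10.7 [537.  132.1  73.3] [ 2.5  6.6 -0.8]
False 13.2333
15.1167 [279.74086181 476.85361257 249.5747014 ]
top 23 [535.5 128.8 108.8] ztop 108.97119951411821
angle 0.830407538167047
scene 173 [536.5 131.6 109.1] ztop 108.90554602284635
angle 0.8051622744205433
```

View pics/c4.png

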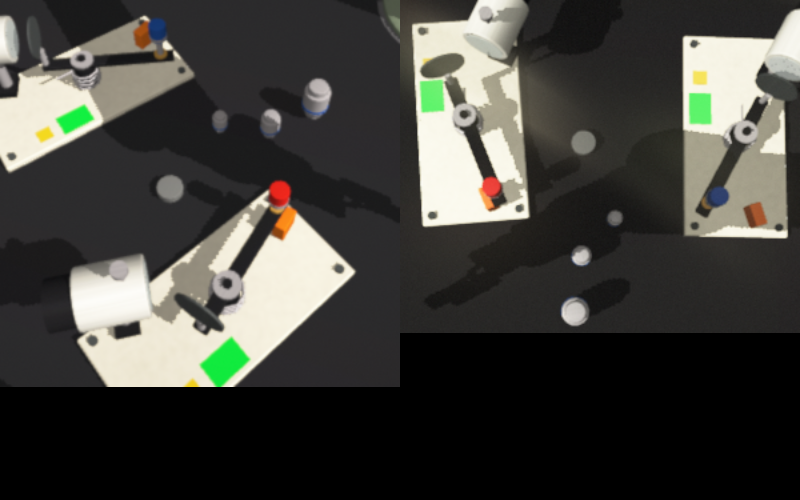

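The red knob (279,192) is down, with its arm against the keeper (285,222). The blue shutter and all three lenses stand as they were. Handing in.

```bash
python3 -c "
from workcell import *
print(finish_job())"
```

```text
the job is handed in; nothing more can be done
None
```

The red shutter is cocked and the job is handed in, at about 15 s of the 35 s allowed. I gripped the raised red knob, swung the arm to about 1.0 rad and pushed the knob down 20 mm until it bottomed. I then eased the arm back onto the keeper, let go and moved the robot away.

- **Red arm and knob:** the scene camera puts the arm at about 0.81 rad and the top camera at 0.83 rad. The top view saw only 23 knob pixels, so I trust the scene figure more. Both cameras put the knob top at 109 mm, so its centre is about 94 mm up, fully down.
- **Blue shutter and objective:** in the final pictures the blue shutter is at rest and the objective stands upright where it was. I judged both by eye and did not re-measure them.
- **Forces:** the largest wrist force I read was about 27 N, when the knob bottomed.
- **One mismatch:** the gripper reported a 24.3 mm opening on the 26 mm knob, but the grip held throughout.

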